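# Check the turntable's brake lever

### The arm

A 7-joint arm with a two-finger parallel gripper is mounted at the origin on the work surface. World frame = base frame: x ahead of the robot, y to its left, z up, the work surface at z = 0. Lengths are in m, angles in rad, forces in N, time in s.
With the tool pointing down it reaches from about 0.425 to 0.8 m from the base axis. Payload 8.3 kg.
Tool frame: the origin (TCP) lies at the very end of the fingers, on their centre line; the grasp point (between the pads) lies arm.pinch_z behind it (arm.pinch_z is the distance from the TCP to the grasp point, in m); y points along the fingers, z is the direction in which the jaws open and shut, and the axes are right-handed (so a half turn about y gives the same grasp; the last joint's range is limited). The gripper opens to 85 mm and grips with 20 to 120 N. Pads are 22 mm wide; open, the fingers measure 114 mm over their backs; the gripper's body (76 mm by 85 mm) begins 54 mm behind the grasp point. The pads swing forward as they close: fully open they stand 13 mm farther back than shut.
Start: joints at [1.047, 0.383, 0.016, 1.37, -0.006, 1.388, -0.046], TCP at [0.278, -0.56, 0.231] pointing down, gripper open.
Joint ranges: [-2.95, 2.95], [-0.25, 2.06], [-1.52, 1.56], [0.18, 2.33], [-1.44, 4.58], [0.02, 2.06], [-3.01, 3.01]. Speed limits (rad/s): [2.39, 2.39, 3.01, 3.01, 3.14, 3.14, 3.14].

### API

Orientations are given as [roll, pitch, yaw] about the fixed x, y, z axes, in that order (R = Rz(yaw) Ry(pitch) Rx(roll)).
In Python, from rig import arm, viewer, hand_in gives the robot as it stands. The module is installed in compiled form; this text tells all that it offers.
- The arm moves only by the tool send_rows, never from a script. Its argument "deltas" is a list of rows, each an object with "dp": the shift along the tool's x, y, z in mm, a list of three; "dr": the turn, a rotation vector about the tool's x, y, z in degrees, a list of three; "fingers": the closure, from 0 (fully open) to 1 (shut). In form: [{"dp": [x, y, z], "dr": [ax, ay, az], "fingers": fingers}, ...]. A call has 1 to 8 rows; each row shifts and turns the pose as measured when the row begins, along the tool's axes as they then stand; what a row does not reach is not made up. A row lasts 1/12 s, in which the tool goes at most 41.7 mm and 7.16 degrees, less where a joint would pass 70% of its speed; a pose out of reach is approached as far as the arm can. A call is refused whole if a number of a shift passes 41.7 or a number of a turn 7.16, either way. A call with a gripper value outside its range is refused whole. The fingers move at their own pace and stop on an object; the grip force is fixed at half the most. Time passes only in rows, so rows that do not move let the fingers close. It gives the time, the measured TCP pose, the force and the opening at its end, in the units of the state.
- arm.get_state(): the state, without advancing time (a new reading comes with each control period).
- viewer.snapshot(name): name is "scene" or "top" or "wrist"; returns the picture (480x640x3 uint8, red, green, blue); there is no depth.
- viewer.camera_model(name): a dict with "fx", "fy", "cx", "cy" (pixels), "k1" (the pictures are not rectified: a ray, as slopes to the right and down, at radius r is drawn at 1 + k1 r^2 times it, then the intrinsics apply), "world_to_cam" (4x4, takes a point from world to camera coordinates); the wrist camera has in their place "hand_eye" (4x4, takes a point from camera to tool coordinates, whose origin is the TCP and whose axes are the tool frame's). Camera axes: x right, y down, z forward; pixel columns grow to the right and rows downward; lengths in m; the calibration is good to about 2 mm. A picture is of the moment at which its call begins: read the wrist's pose just before it. camera_model takes no time and is no camera call.
- hand_in(): hands the job in, once; it reports no verdict.
The state is a dict: "clock": time; "q": joint angles; "dq": joint speeds; "effort": joint torques, N m; "ee_pos": TCP position; "tool_rot": TCP orientation; "contact_force": force on the tool from outside, world axes, zero at the start; "ft_torque": the same for the moment, N m; "gripper_width": finger opening in m.
Only numpy, scipy, OpenCV 4.12 (cv2) and the standard library are available. Lean on these libraries where they do the work, as an engineer would, in place of code of your own. Each camera call takes 0.05 s, during which the arm holds its last target.

### The job

Check the red brake lever on the sculptor's turntable: with the outside of the fingers press it in towards the grip bar until it comes up firmly against its brass stop screw, short of the bar, then let it spring all the way back out. Press it in against the stop a second time and finish while still holding it there, firm but not forced, so that the gap to the bar can be measured. Do not pinch the lever, do not touch the grip bar, and leave everything else on the table where it is.

Things in the scene. Friction and masses are not known exactly. Their poses are not given: they have to be found in the camera images.
- turntable: Sculptor's turntable with a brake handle on its robot side, fixed. Origin on the table top under the middle of the grip bar; +x from the bar towards the turntable (away from the robot at yaw 0), +y along the bar. A grey post 30 x 34 mm stands under the bar. Round plywood board 230 mm across, top 75 mm high, centre at x = +170 mm, carries a glued wood piece up to 150 mm high.
- grip_bar: Fixed horizontal round bar along y, 26 mm thick at its rubber grip, from y = -110 to +120 mm. Origin on its axis, 120 mm above the turntable's origin; same axes. Aluminium clamps, 30 mm high, sit on it at y = +10 mm (stop screw) and y = +80 mm (lever perch, reaching to x = -37 mm). Nothing of it is higher than 136 mm above the table.
- lever_pivot (a point): Middle of the lever's vertical pivot, at (-30, +80, 120) mm in the turntable's frame; pin 22 mm thick, 36 mm high. The lever turns about it counter-clockwise (seen from above) as it is pressed in, 0.17 to 0.33 rad until it meets the stop screw, different each time; its spring turns it fully back when released.
- brake_lever: Red lever on the robot's side of the bar: level straight blade 12 mm thick (x), 16 mm high (z), mid-height 120 mm above the table. Origin on the pivot; it runs along its own -y to a 20 mm ball end 150 mm away. Its +x face looks to the bar, its -x face is pressed. Fully out, its yaw is the turntable's yaw - 0.36 rad. Below it is open space; low loose things up to 24 mm high may lie near.
- press_point (a point): Point on the lever's outer (-x) face, 120 mm from the pivot, mid-height (120 mm above the table): a good place to press, in the lever's own +x direction. It travels 20 to 40 mm to the stop against a spring of about 2 N at first, 3 to 4 N at the stop. In the turntable's frame its x is -78 mm with the lever fully out.
- stop_screw: Fixed brass screw, 8 mm shank along the turntable's x through the clamp at y = +10 mm, 120 mm high. Origin at its rounded rubber nose (10 mm ball, gives 1 to 2 mm when pressed firmly), pointing at the lever. Its setting differs each time: nose at x = -37 to -27 mm in the turntable's frame. The lever's inner face stops on the nose, 15 to 40 mm short of the bar at its tip.
- pencil_cup: Bystander, loose: red plastic cup with pencils, 72 mm across, about 175 mm tall with pencils. Origin at its underside's centre.
- pine_offcut: Bystander, loose: pine offcut 70 x 35 x 22 mm lying flat. Origin at its underside's centre.
- little_frame: Bystander, loose: small black picture frame 75 x 75 x 12 mm lying flat. Origin at its underside's centre.
- glue_bottle: Bystander, loose: white bottle with orange cap, 52 mm across, 140 mm tall. Origin at its underside's centre.
- paint_jar: Bystander, loose: green jar with white lid, 60 mm across, 60 mm tall. Origin at its underside's centre.
- flat_brush: Bystander, loose: brush lying on the table. Origin at its underside's centre.
- tape_roll: Bystander, loose: cardboard-brown tape roll lying flat, 90 mm across, 24 mm high. Origin at its underside's centre.

How it is judged:
On the way, in this order (a step that is already met when the one before it is completed fails the run):
1. the lever is pressed by the fingers firmly against its stop screw (contact force between brake_lever and stop_screw above 1 N and contact force between the fingers and brake_lever above 1.5 N), for 0.2 s.
2. the lever has been let go and has sprung back out (x of press_point in the frame of turntable below -0.074 m and contact force between the fingers and brake_lever below 0.2 N), for 0.1 s.
At the end, for the whole second after the job is handed in: The fingers still press the red lever (more than 1.5 N) and it bears on the stop screw (more than 1 N), at rest, after having been pressed to the stop and let back out once before (all of step 1 and angular speed of brake_lever below 0.1 rad/s and x of press_point in the frame of turntable above -0.066 m); the arm keeps its last pose, push and grip.
It fails at once if the lever is forced (more than 40 N from the fingers) (contact force between the fingers and brake_lever above 40 N).
It fails at once if the robot presses on the grip bar (contact force between any of the fingers, the arm and grip_bar above 1.5 N).
It fails at once if the lever is taken between the fingers (contact force between the fingers and brake_lever above 1 N and x of the grasp point in the frame of brake_lever between -0.006 and 0.05 m and y of the grasp point in the frame of brake_lever between -0.165 and 0 m and z of the grasp point in the frame of brake_lever between -0.03 and 0.012 m).
It fails at once if a bystander is moved by more than 20 mm (distance of any of pencil_cup, pine_offcut, little_frame, glue_bottle, paint_jar, flat_brush, tape_roll from where it was at the start of the episode above 0.02 m).
It also fails if it takes over 45 s, if anything falls off the work surface, if the arm or the gripper's body presses on something with over 40 N, if the wrist force passes 120 N, or if a joint passes its speed limit or range.

## Working session

There is one attempt and no reset: what is moved stays moved. The work goes in short steps, Python scripts to look and compute and a tool call to move; the robot and the scene stay as the last step left them, time stands still between calls to the robot, and variables do not carry over. Pictures are saved under pics/ and viewed, and the job is handed in when it is done.

Besides the shell and the picture viewer there is one more tool, called after ">>>" by a JSON object that holds its "api" and its "payload", one argument or row to a line. send_rows: Moves the arm, as the interface text tells. Its arguments: {"type":"object","properties":{"deltas":{"type":"array","items":{"type":"object","properties":{"dp":{"type":"array","items":{"type":"number"}},"dr":{"type":"array","items":{"type":"number"}},"fingers":{"type":"number"}}}}},"required":["deltas"]}

```bash
mkdir -p pics; python3 - <<'E'
from rig import arm, viewer
import cv2, numpy as np
s=arm.get_state(); print({k:np.round(v,3).tolist() for k,v in s.items()}, arm.pinch_z)
for n in ["scene","top"]:
    im=viewer.snapshot(n); cv2.imwrite(f"pics/{n}1.png",im[...,::-1]); print(n,viewer.camera_model(n))
print(viewer.camera_model("wrist"))
E
```

```text
{'clock': 0.0, 'q': [1.047, 0.384, 0.016, 1.371, -0.006, 1.388, -0.046], 'dq': [-0.001, -0.0, 0.0, -0.002, -0.0, 0.001, -0.0], 'effort': [-0.001, -62.759, 0.844, -37.183, 0.017, 0.014, 0.0], 'ee_pos': [0.278, -0.559, 0.23], 'tool_rot': [-1.573, -0.0, -2.681], 'contact_force': [0.029, -0.263, 0.029], 'ft_torque': [-0.01, 0.013, -0.059], 'gripper_width': 0.085} 0.0187
scene {'fx': 533.2542774069982, 'fy': 533.2542774069982, 'cx': 317.90004358492394, 'cy': 238.95691362125157, 'k1': -0.005383808422739525, 'world_to_cam': array([[-0.3677492 ,  0.92985787, -0.01117421,  0.17913707],
       [ 0.52439585,  0.19743976, -0.82826719, -0.21027976],
       [-0.76796453, -0.31045431, -0.56022192,  1.55759489],
       [ 0.        ,  0.        ,  0.        ,  1.        ]])}
top {'fx': 433.25174818796785, 'fy': 433.25174818796785, 'cx': 317.7618242171212, 'cy': 240.21167484638303, 'k1': 0.028772005580801674, 'world_to_cam': array([[-0.01643609, -0.99969138,  0.01862779,  0.0420887 ],
       [-0.98966341,  0.01361106, -0.14276227,  0.57333811],
       [ 0.14246466, -0.02078169, -0.9895817 ,  1.08257764],
       [ 0.        ,  0.        ,  0.        ,  1.        ]])}
{'fx': 380.8394606071362, 'fy': 380.8394606071362, 'cx': 314.419784134953, 'cy': 241.71016682217476, 'k1': -0.02788948553422693, 'hand_eye': array([[-1.82902924e-04,  9.56069340e-01,  2.93140554e-01,
        -7.52325519e-02],
       [ 7.43780248e-04, -2.93140347e-01,  9.56069131e-01,
        -1.41948995e-01],
       [ 9.99999707e-01,  3.92899993e-04, -6.57489264e-04,
         3.38284950e-04],
       [ 0.00000000e+00,  0.00000000e+00,  0.00000000e+00,
         1.00000000e+00]])}
```

View pics/top1.png

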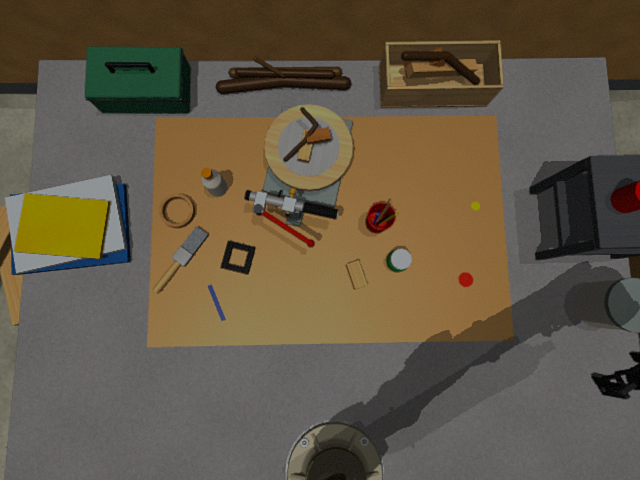

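View pics/scene1.png

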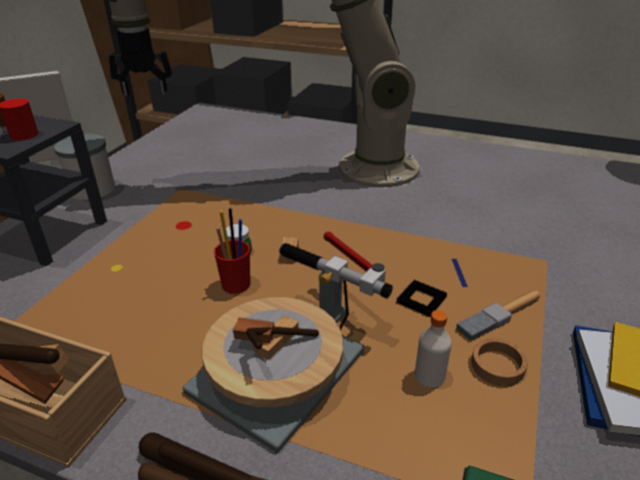

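The top view shows the red lever from its pivot at about (259,209) to its ball at (311,243). The pencil cup is at (381,217) and the bar runs from (248,196) to (340,212). Next I'll measure these by casting rays.

```bash
cat > h.py <<'E'
import numpy as np, cv2
from rig import arm, viewer
from scipy.spatial.transform import Rotation as R
def cam_pose(n):
    m=viewer.camera_model(n)
    if n=="wrist":
        s=arm.get_state(); T=np.eye(4); T[:3,:3]=R.from_euler('xyz',s['tool_rot']).as_matrix(); T[:3,3]=s['ee_pos']
        return m,T@m['hand_eye']
    return m,np.linalg.inv(m['world_to_cam'])
def ray(n,uv,mp=None):
    m,T=mp or cam_pose(n)
    K=np.array([[m['fx'],0,m['cx']],[0,m['fy'],m['cy']],[0,0,1]])
    p=cv2.undistortPoints(np.array([[uv]],float),K,np.array([m['k1'],0,0,0,0]))[0,0]
    return T[:3,3],T[:3,:3]@np.array([p[0],p[1],1])
def onz(n,uv,z,mp=None):
    o,d=ray(n,uv,mp); return o+d*(z-o[2])/d[2]
def proj(n,P,mp=None):
    m,T=mp or cam_pose(n); Ti=np.linalg.inv(T)
    c=Ti[:3,:3]@np.array(P)+Ti[:3,3]; x,y=c[:2]/c[2]; f=1+m['k1']*(x*x+y*y)
    return m['fx']*x*f+m['cx'],m['fy']*y*f+m['cy']
E
python3 - <<'E'
from h import *
im=cv2.imread('pics/top1.png'); 
c=im[170:290,150:430]; cv2.imwrite('pics/top1c.png',cv2.resize(c,None,fx=2.8,fy=2.8,interpolation=cv2.INTER_CUBIC))
b,g,r=[im[...,i].astype(int) for i in range(3)]
mask=((r>110)&(g<50)&(b<50)).astype(np.uint8)
n,l,st,ce=cv2.connectedComponentsWithStats(mask)
for i in range(1,n):
    if st[i,4]>20:
        print(st[i],ce[i])
        if 240<ce[i][0]<330 and 190<ce[i][1]<260:
            ys,xs=np.where(l==i); vx=cv2.fitLine(np.c_[xs,ys].astype(np.float32),cv2.DIST_HUBER,0,.01,.01).ravel(); print(vx)
            a=onz('top',vx[2:],0.126); e=onz('top',vx[2:]+20*vx[:2],0.126); d=e-a; print('lever dir',d/np.linalg.norm(d),'pt',a)
            p=np.c_[xs,ys]@vx[:2]; print('ends',onz('top',vx[2:]+vx[:2]*(p.max()-vx[:2]@vx[2:]),.12),onz('top',vx[2:]+vx[:2]*(p.min()-vx[:2]@vx[2:]),.12))
E
```

```text
[636 182   4  18  56] [637.76785714 190.30357143]
[262 211  50  34 212] [287.         227.63207547]
[  0.8388237   0.5444032 286.96954   227.62436  ]
lever dir [-0.55968761 -0.82870367  0.        ] pt [0.59317423 0.1086326  0.126     ]
ends [0.55484047 0.05062377 0.12      ] [0.6336798  0.16735264 0.12      ]
[367 212  19  18  69] [373.30434783 220.36231884]
[459 273  14  14 156] [465.37179487 279.28846154]
```

View pics/top1c.png

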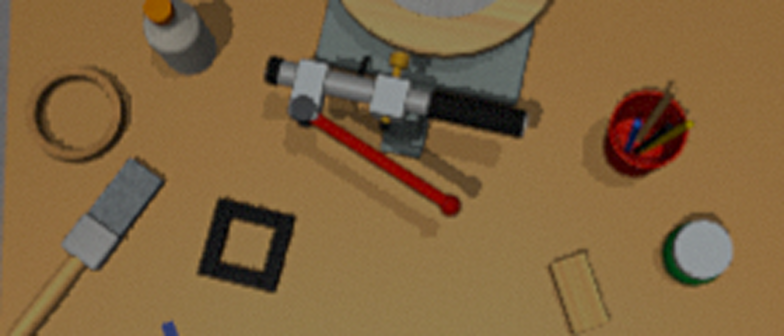

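Lever yaw comes out at about -0.594, so turntable yaw is about -0.234. That puts the pivot near (0.644, 0.183) and the press point near (0.572, 0.087). I'll press with the side of the shut fingers along tool +x, which puts the wrist camera behind them. First I move high, towards the standoff.

>>> {"api": "send_rows", "payload": {
  "deltas": [
    {"dp":[-26,0,-24],"dr":[0,0,0],"fingers":1},
    {"dp":[-26,0,-24],"dr":[0,0,0],"fingers":1},
    {"dp":[-26,0,-24],"dr":[0,0,0],"fingers":1},
    {"dp":[-26,0,-24],"dr":[0,0,0],"fingers":1},
    {"dp":[-26,0,-24],"dr":[0,0,0],"fingers":1},
    {"dp":[-26,0,-24],"dr":[0,0,0],"fingers":1},
    {"dp":[-26,0,-24],"dr":[0,0,0],"fingers":1},
    {"dp":[-26,0,-24],"dr":[0,0,0],"fingers":1}
  ]
}}

```text
clock: 0.77
ee_pos: [0.375, -0.2911, 0.224]
tool_rot: [-1.58, -0.008, -2.697]
contact_force: [1.4, -0.6, -0.3]
gripper_width: 0.0001
```

>>> {"api": "send_rows", "payload": {
  "deltas": [
    {"dp":[-26,0,-24],"dr":[0,0,0],"fingers":1},
    {"dp":[-26,0,-24],"dr":[0,0,0],"fingers":1},
    {"dp":[-26,0,-24],"dr":[0,0,0],"fingers":1},
    {"dp":[-26,0,-24],"dr":[0,0,0],"fingers":1},
    {"dp":[-26,0,-24],"dr":[0,0,0],"fingers":1},
    {"dp":[-26,0,-24],"dr":[0,0,0],"fingers":1},
    {"dp":[-26,0,-24],"dr":[0,0,0],"fingers":1},
    {"dp":[-26,0,-24],"dr":[0,0,0],"fingers":1}
  ]
}}

```text
clock: 1.43
ee_pos: [0.4805, -0.014, 0.2226]
tool_rot: [-1.58, -0.01, -2.699]
contact_force: [1.4, 0.0, 0.7]
gripper_width: -0.0004
```

>>> {"api": "send_rows", "payload": {
  "deltas": [
    {"dp":[0,0,0],"dr":[0,-7.1,0],"fingers":1},
    {"dp":[0,0,0],"dr":[0,-7.1,0],"fingers":1},
    {"dp":[0,0,0],"dr":[0,-7.1,0],"fingers":1},
    {"dp":[0,0,0],"dr":[0,-7.1,0],"fingers":1},
    {"dp":[0,0,0],"dr":[0,-7.1,0],"fingers":1},
    {"dp":[0,0,0],"dr":[0,-7.1,0],"fingers":1},
    {"dp":[0,0,0],"dr":[0,-7.1,0],"fingers":1},
    {"dp":[0,0,0],"dr":[0,-7.1,0],"fingers":1}
  ]
}}

```text
clock: 2.1
ee_pos: [0.4801, -0.0004, 0.2198]
tool_rot: [-1.59, 0.006, -1.694]
contact_force: [1.0, 0.6, 0.1]
gripper_width: -0.0001
```

>>> {"api": "send_rows", "payload": {
  "deltas": [
    {"dp":[0,0,0],"dr":[0,-7.1,0],"fingers":1},
    {"dp":[0,0,0],"dr":[0,-7.1,0],"fingers":1},
    {"dp":[0,0,0],"dr":[0,-7.1,0],"fingers":1},
    {"dp":[0,0,0],"dr":[0,-7.1,0],"fingers":1},
    {"dp":[0,0,0],"dr":[0,-7.1,0],"fingers":1},
    {"dp":[0,0,0],"dr":[0,-7.1,0],"fingers":1},
    {"dp":[0,0,0],"dr":[0,-7.1,0],"fingers":1},
    {"dp":[0,0,0],"dr":[0,-7.1,0],"fingers":1}
  ]
}}

```text
clock: 2.77
ee_pos: [0.4775, -0.0006, 0.2168]
tool_rot: [-1.58, 0.025, -0.694]
contact_force: [-0.1, 0.2, -0.3]
gripper_width: 0.0
```

```bash
python3 - <<'E'
from h import *
s=arm.get_state(); print(s['ee_pos'],s['tool_rot'],s['q'])
im=viewer.snapshot('wrist'); cv2.imwrite('pics/w1.png',im[...,::-1])
im=viewer.snapshot('top'); cv2.imwrite('pics/top2.png',cv2.resize(im[150:300,150:430,::-1],None,fx=2.8,fy=2.8,interpolation=cv2.INTER_CUBIC))
E
```

```text
[ 0.47752507 -0.00063452  0.216768  ] [-1.58002854  0.02476468 -0.6937944 ] [ 0.49995322  0.13413522 -0.60663452  1.73854945  0.06720663  1.31714544
  0.75607297]
```

View pics/w1.png

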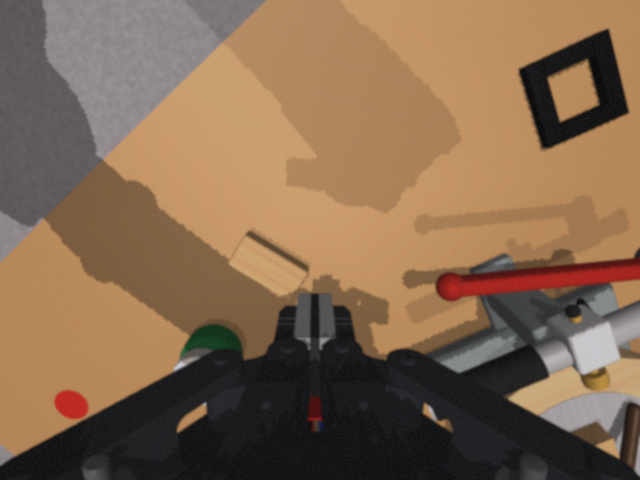

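View pics/top2.png

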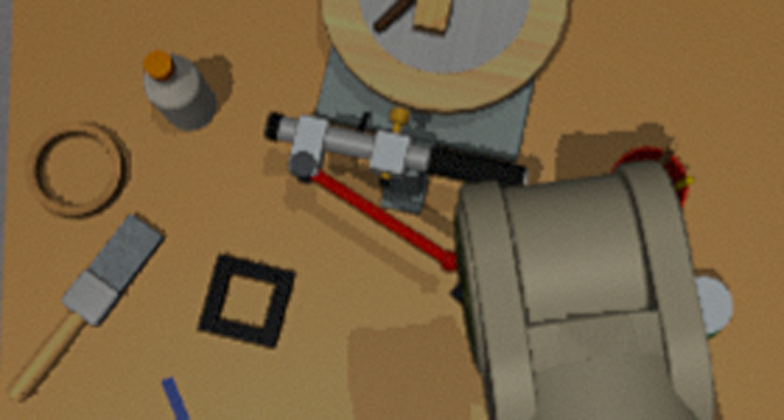

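The wrist view shows the ball end at (450,287), the screw's black nose near (572,314) and the paint jar at (210,350). The fingers are shut. I'll cross-check the ball and nose between the two cameras.

```bash
python3 - <<'E'
from h import *
w=cam_pose('wrist')
print('ball wrist',onz('wrist',(450,287),.12,w),'top',onz('top',(311,243.3),.12))
print('nose wrist',onz('wrist',(571,311),.12,w),'top',onz('top',(287.3,213),.12))
# two blade points, wrist mid line
a=onz('wrist',(470,284),.125,w); b=onz('wrist',(630,271),.125,w); d=b-a; print('lever yaw wrist',np.arctan2(-d[0],d[1]))
print('bar dir top'); a=onz('top',(248,195.5),.12);b=onz('top',(337,212),.12); d=a-b; print(a,b,np.arctan2(-d[0],d[1]))
yt=-0.234; yl=yt-.36
piv=np.array([.5548,.0506])+.16*np.array([-np.sin(yl),np.cos(yl)]); 
c,s=np.cos(yt),np.sin(yt); org=piv-np.array([[c,-s],[s,c]])@np.array([-.03,.08]); print('piv',piv,'top',onz('top',(258.6,208.2),.138),'org',org)
print('nose in tt frame',np.array([[c,s],[-s,c]])@(onz('top',(287.3,213),.12)[:2]-org),np.array([[c,s],[-s,c]])@(onz('wrist',(571,311),.12,w)[:2]-org))
c,s=np.cos(yl),np.sin(yl); X=np.array([c,s]);Y=np.array([-s,c])
print('press',piv-.12*Y-.006*X,'standoff',piv-.12*Y-.045*X)
E
```

```text
ball wrist [0.55771735 0.05142505 0.12      ] top [0.55521978 0.05147456 0.12      ]
nose wrist [0.62710942 0.10631795 0.12      ] top [0.6302069  0.10790171 0.12      ]
lever yaw wrist -0.6110711735507026
bar dir top
[0.67478444 0.20311186 0.12      ] [ 0.6311771  -0.01284831  0.12      ] -0.1992439658545845
piv [0.64434885 0.18319337] top [0.63892816 0.17522792 0.138     ] org [0.65498162 0.09841753]
nose in tt frame [-0.02629863  0.00348118] [-0.02894447  0.00122237]
press [0.57221496 0.08710643] standoff [0.53989533 0.10893396]
```

Both views agree. The pivot is at about (0.640, 0.176), and the nose comes out at y≈+9 mm, close to the +10 mm given. The press point is about (0.568, 0.080), so the standoff is about (0.535, 0.102).

>>> {"api": "send_rows", "payload": {
  "deltas": [
    {"dp":[0,0,0],"dr":[0,-5.5,0],"fingers":1},
    {"dp":[0,0,0],"dr":[0,-5.5,0],"fingers":1},
    {"dp":[0,0,29],"dr":[0,0,0],"fingers":1},
    {"dp":[0,0,29],"dr":[0,0,0],"fingers":1},
    {"dp":[0,0,29],"dr":[0,0,0],"fingers":1},
    {"dp":[0,0,29],"dr":[0,0,0],"fingers":1},
    {"dp":[0,0,0],"dr":[0,0,0],"fingers":1}
  ]
}}

```text
clock: 3.45
ee_pos: [0.5359, 0.0999, 0.2143]
tool_rot: [-1.579, 0.027, -0.54]
contact_force: [-0.9, 0.4, 0.2]
gripper_width: -0.0003
```

>>> {"api": "send_rows", "payload": {
  "deltas": [
    {"dp":[0,25,0],"dr":[0,0,0],"fingers":1},
    {"dp":[0,25,0],"dr":[0,0,0],"fingers":1},
    {"dp":[0,25,0],"dr":[0,0,0],"fingers":1},
    {"dp":[0,25,0],"dr":[0,0,0],"fingers":1},
    {"dp":[0,5,0],"dr":[0,0,0],"fingers":1},
    {"dp":[0,0,0],"dr":[0,0,0],"fingers":1}
  ]
}}

```text
clock: 3.95
ee_pos: [0.5338, 0.1038, 0.1057]
tool_rot: [-1.578, 0.027, -0.564]
contact_force: [-1.3, -0.0, 1.0]
gripper_width: -0.0003
```

```bash
python3 - <<'E'
from h import *
s=arm.get_state(); print(s['ee_pos'],s['tool_rot'],s['contact_force'])
w=cam_pose('wrist')
im=viewer.snapshot('wrist'); cv2.imwrite('pics/w2.png',im[...,::-1])
X=np.array([np.cos(-.6),np.sin(-.6)]);print('tcp to press along X,Y',(np.array([.568,.080])-s['ee_pos'][:2])@X,(np.array([.568,.080])-s['ee_pos'][:2])@np.array([-X[1],X[0]]))
E
```

```text
[0.53384955 0.10383709 0.10565256] [-1.57780532  0.02714867 -0.56433531] [-1.31591117 -0.03996523  0.95355772]
tcp to press along X,Y 0.041645016275829984 -0.0003908057387605159
```

View pics/w2.png

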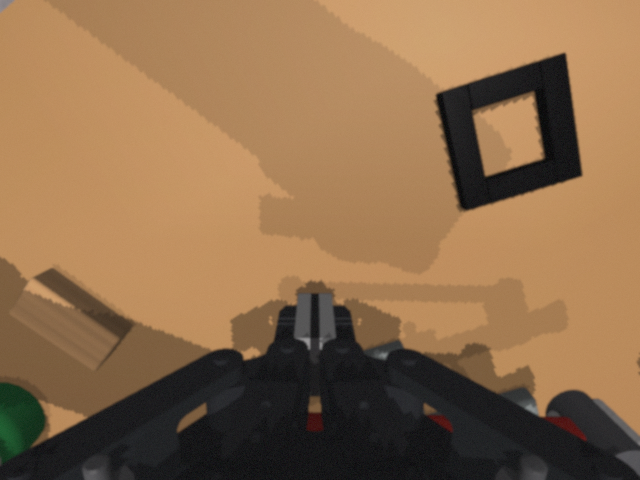

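The shut fingers stand about 30 mm short of the lever at z≈0.106, inside the blade's 0.112–0.128 span. The gripper itself hides the lever in this view. I'll approach and watch the force.

>>> {"api": "send_rows", "payload": {
  "deltas": [
    {"dp":[12,0,0],"dr":[0,0,0],"fingers":1},
    {"dp":[8,0,0],"dr":[0,0,0],"fingers":1},
    {"dp":[0,0,0],"dr":[0,0,0],"fingers":1}
  ]
}}

```text
clock: 4.25
ee_pos: [0.5545, 0.0918, 0.1095]
tool_rot: [-1.575, 0.023, -0.568]
contact_force: [-0.6, -0.8, -0.6]
gripper_width: -0.0002
```

>>> {"api": "send_rows", "payload": {
  "deltas": [
    {"dp":[5,0,0],"dr":[0,0,0],"fingers":1},
    {"dp":[5,0,0],"dr":[0,0,0],"fingers":1},
    {"dp":[5,0,0],"dr":[0,0,0],"fingers":1},
    {"dp":[0,0,0],"dr":[0,0,0],"fingers":1}
  ]
}}

```text
clock: 4.58
ee_pos: [0.5696, 0.0827, 0.1113]
tool_rot: [-1.574, 0.022, -0.57]
contact_force: [-2.3, 0.7, -0.8]
gripper_width: 0.0001
```

>>> {"api": "send_rows", "payload": {
  "deltas": [
    {"dp":[5,0,0],"dr":[0,0,0],"fingers":1},
    {"dp":[5,0,0],"dr":[0,0,0],"fingers":1},
    {"dp":[0,0,0],"dr":[0,0,0],"fingers":1}
  ]
}}

```text
clock: 4.83
ee_pos: [0.5782, 0.0781, 0.1112]
tool_rot: [-1.573, 0.023, -0.569]
contact_force: [-3.5, 0.3, -0.1]
gripper_width: -0.0001
```

Contact came where expected, at about 2–3.5 N. The tip has drifted up to z=0.111, so I'll lower it a little while going on gently.

>>> {"api": "send_rows", "payload": {
  "deltas": [
    {"dp":[3,3,0],"dr":[0,0,0],"fingers":1},
    {"dp":[3,3,0],"dr":[0,0,0],"fingers":1},
    {"dp":[0,1,0],"dr":[0,0,0],"fingers":1}
  ]
}}

```text
clock: 5.08
ee_pos: [0.5839, 0.0755, 0.1044]
tool_rot: [-1.572, 0.022, -0.568]
contact_force: [-3.4, 0.7, 2.6]
gripper_width: 0.0001
```

>>> {"api": "send_rows", "payload": {
  "deltas": [
    {"dp":[3,1,0],"dr":[0,0,0],"fingers":1},
    {"dp":[3,1,0],"dr":[0,0,0],"fingers":1}
  ]
}}

```text
clock: 5.25
ee_pos: [0.5866, 0.0748, 0.1023]
tool_rot: [-1.573, 0.027, -0.565]
contact_force: [-18.6, 4.6, 17.3]
gripper_width: 0.0001
```

>>> {"api": "send_rows", "payload": {
  "deltas": [
    {"dp":[2,0,0],"dr":[0,0,0],"fingers":1},
    {"dp":[2,0,0],"dr":[0,0,0],"fingers":1}
  ]
}}

```text
clock: 5.42
ee_pos: [0.5861, 0.0751, 0.1023]
tool_rot: [-1.577, 0.034, -0.561]
contact_force: [-12.4, 2.0, 10.1]
gripper_width: 0.0002
```

The force rose to about 13–19 N after ~29 mm of travel, and there's an upward part too. I'll look before judging.

```bash
python3 - <<'E'
from h import *
s=arm.get_state(); print(s['ee_pos'],s['contact_force'],s['ft_torque'])
a=viewer.snapshot('scene'); b=viewer.snapshot('top')
cv2.imwrite('pics/s3.png',cv2.resize(a[200:340,250:450,::-1],None,fx=4,fy=4,interpolation=cv2.INTER_CUBIC))
cv2.imwrite('pics/t3.png',cv2.resize(b[170:270,220:360,::-1],None,fx=5,fy=5,interpolation=cv2.INTER_CUBIC))
print(arm.get_state()['contact_force'])
E
```

```text
[0.58605452 0.07507394 0.10229925] [-12.39377139   1.99655555  10.08582301] [ 0.37803265  2.39962165 -0.01121644]
[-13.40056333   2.34509303   9.9009651 ]
```

View pics/s3.png

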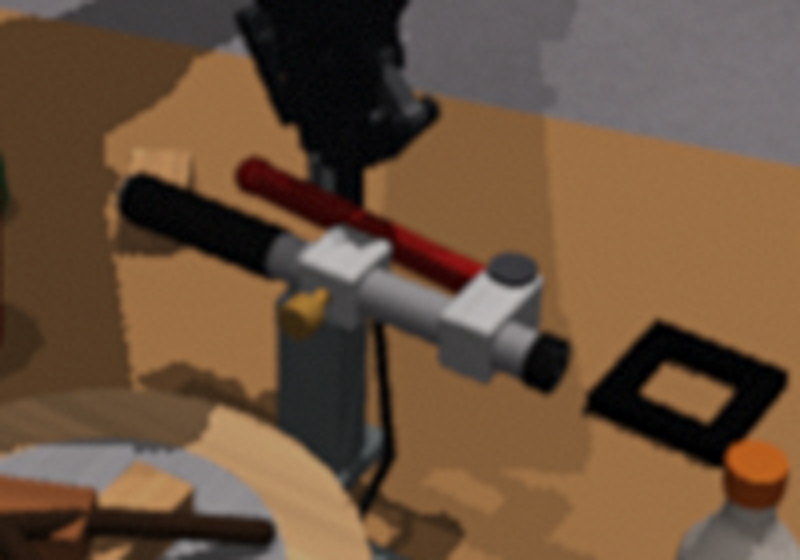

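View pics/t3.png

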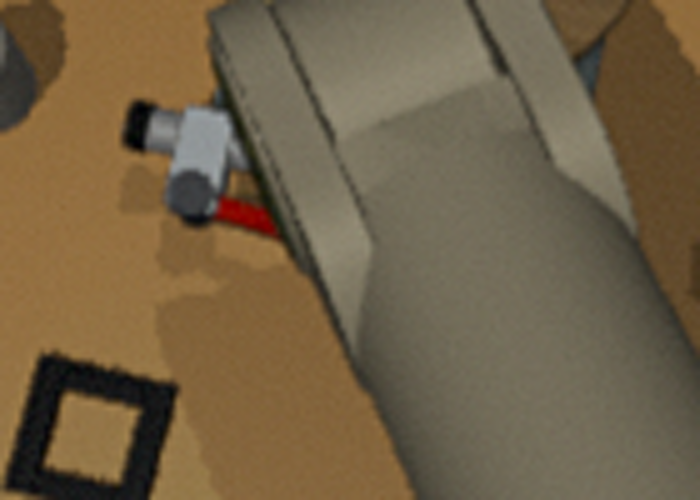

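The scene view shows the lever turned in, its inner face just short of the stop clamp. The bar is clear and the fingers are outside the lever. The top view shows about 14° of turn, matching the 29 mm of travel, so the lever is on the stop. I'll hold it briefly, then back off.

>>> {"api": "send_rows", "payload": {
  "deltas": [
    {"dp":[2,0,0],"dr":[0,0,0],"fingers":1},
    {"dp":[2,0,0],"dr":[0,0,0],"fingers":1},
    {"dp":[2,0,0],"dr":[0,0,0],"fingers":1}
  ]
}}

```text
clock: 5.77
ee_pos: [0.5858, 0.075, 0.1025]
tool_rot: [-1.581, 0.043, -0.556]
contact_force: [-11.6, 1.6, 9.2]
gripper_width: -0.0
```

>>> {"api": "send_rows", "payload": {
  "deltas": [
    {"dp":[1.5,0,0],"dr":[0,0,0],"fingers":1},
    {"dp":[1.5,0,0],"dr":[0,0,0],"fingers":1}
  ]
}}

```text
clock: 5.93
ee_pos: [0.5855, 0.075, 0.1026]
tool_rot: [-1.584, 0.048, -0.554]
contact_force: [-8.9, 0.9, 7.3]
gripper_width: -0.0003
```

Held firmly on the stop for about 0.7 s at 9–17 N. Now I'll retreat, level the tool in free air and check that the lever is fully out.

>>> {"api": "send_rows", "payload": {
  "deltas": [
    {"dp":[-10,0,0],"dr":[0,0,0],"fingers":1},
    {"dp":[-12,0,0],"dr":[0,0,0],"fingers":1},
    {"dp":[-12,0,0],"dr":[0,0,0],"fingers":1},
    {"dp":[-12,0,0],"dr":[0,0,0],"fingers":1},
    {"dp":[-8,0,0],"dr":[0.4,0,-1.5],"fingers":1},
    {"dp":[0,0,0],"dr":[0.4,0,-1.2],"fingers":1},
    {"dp":[0,0,0],"dr":[0,0,0],"fingers":1},
    {"dp":[0,0,0],"dr":[0,0,0],"fingers":1}
  ]
}}

```text
clock: 6.6
ee_pos: [0.5355, 0.1049, 0.104]
tool_rot: [-1.569, -0.005, -0.554]
contact_force: [0.5, -1.1, -0.3]
gripper_width: -0.0001
```

```bash
python3 - <<'E'
from h import *
s=arm.get_state(); print(s['ee_pos'],s['tool_rot'],s['contact_force'])
a=viewer.snapshot('scene'); b=viewer.snapshot('top')
cv2.imwrite('pics/s4.png',cv2.resize(a[200:340,250:450,::-1],None,fx=4,fy=4,interpolation=cv2.INTER_CUBIC))
cv2.imwrite('pics/t4.png',cv2.resize(b[170:270,220:360,::-1],None,fx=5,fy=5,interpolation=cv2.INTER_CUBIC))
X=np.array([np.cos(-.6),np.sin(-.6)]);print('tcp to press along X,Y',(np.array([.568,.080])-s['ee_pos'][:2])@X,(np.array([.568,.080])-s['ee_pos'][:2])@np.array([-X[1],X[0]]))
E
```

```text
[0.53551893 0.10494637 0.10403196] [-1.56947575 -0.0050326  -0.55411092] [ 0.5272492  -1.09669672 -0.27466657]
tcp to press along X,Y 0.04089356304868121 -0.002248942375136746
```

View pics/s4.png

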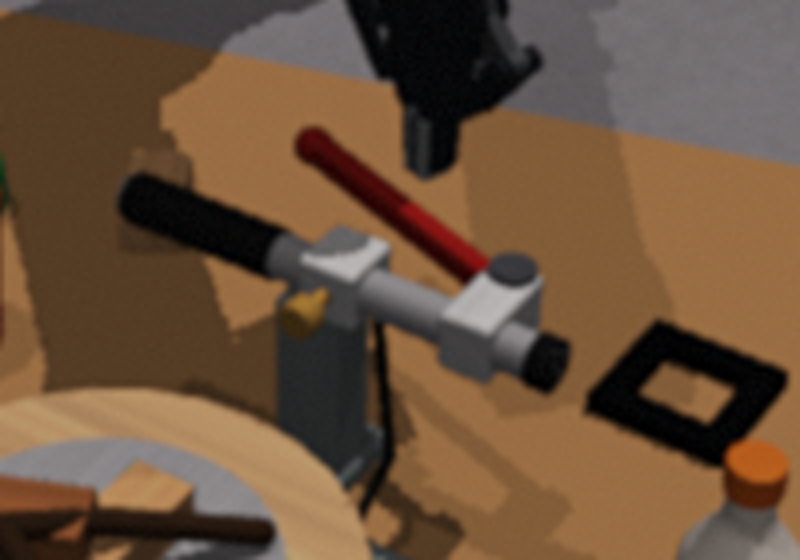

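View pics/t4.png

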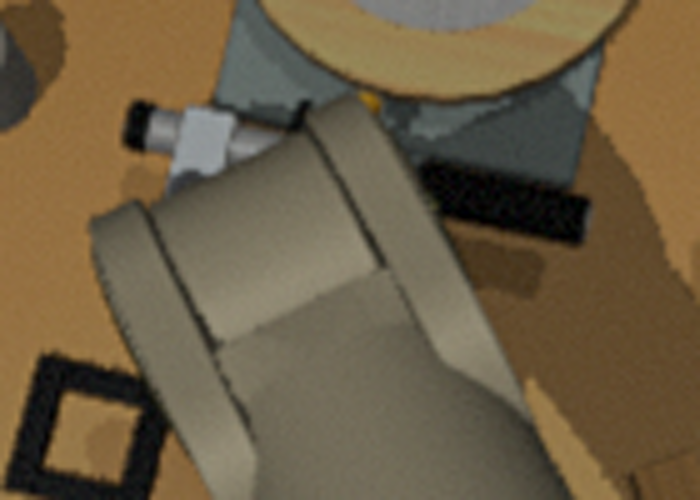

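The scene view shows the ball back at pixel (328,236), the same as at the start, with the fingers clear of it. I'll check the pressed angle from the earlier picture, where the ball was at (313.8,243).

```bash
python3 - <<'E'
from h import *
a=onz('scene',(328,235.8),.12);b=onz('scene',(313.8,243.2),.12);print(a,b)
p=np.array([.640,.176]); 
f=lambda q:np.arctan2(q[0]-p[0],-(q[1]-p[1]))
print(f(a),f(b),np.linalg.norm(a[:2]-p),np.linalg.norm(b[:2]-p))
E
```

```text
[0.55941403 0.05131665 0.12      ] [0.59295677 0.03483171 0.12      ]
-0.5737874411833567 -0.32166851560302095 0.14845886937598907 0.14880037615155958
```

>>> {"api": "send_rows", "payload": {
  "deltas": [
    {"dp":[12,0,0],"dr":[0,0,0],"fingers":1},
    {"dp":[10,0,0],"dr":[0,0,0],"fingers":1},
    {"dp":[5,0,0],"dr":[0,0,0],"fingers":1},
    {"dp":[5,0,0],"dr":[0,0,0],"fingers":1},
    {"dp":[5,0,0],"dr":[0,0,0],"fingers":1},
    {"dp":[5,0,0],"dr":[0,0,0],"fingers":1}
  ]
}}

```text
clock: 7.2
ee_pos: [0.576, 0.0797, 0.1036]
tool_rot: [-1.569, -0.002, -0.557]
contact_force: [-2.1, 1.7, 2.3]
gripper_width: -0.0001
```

The pressed turn was 0.25 rad, within the 0.17–0.33 rad range, and the spring-back is confirmed. Now the second press, more gently.

>>> {"api": "send_rows", "payload": {
  "deltas": [
    {"dp":[4,0,0],"dr":[0,0,0],"fingers":1},
    {"dp":[4,0,0],"dr":[0,0,0],"fingers":1}
  ]
}}

```text
clock: 7.37
ee_pos: [0.5835, 0.076, 0.1035]
tool_rot: [-1.568, -0.0, -0.557]
contact_force: [-2.9, 2.6, 3.4]
gripper_width: 0.0005
```

>>> {"api": "send_rows", "payload": {
  "deltas": [
    {"dp":[3,0,0],"dr":[0,0,0],"fingers":1},
    {"dp":[2,0,0],"dr":[0,0,0],"fingers":1}
  ]
}}

```text
clock: 7.53
ee_pos: [0.5866, 0.0747, 0.1033]
tool_rot: [-1.569, 0.004, -0.555]
contact_force: [-12.9, 3.5, 9.3]
gripper_width: 0.0001
```

>>> {"api": "send_rows", "payload": {
  "deltas": [
    {"dp":[2,0,0],"dr":[0,0,0],"fingers":1},
    {"dp":[2,0,0],"dr":[0,0,0],"fingers":1}
  ]
}}

```text
clock: 7.7
ee_pos: [0.5865, 0.0748, 0.1034]
tool_rot: [-1.572, 0.01, -0.551]
contact_force: [-12.1, 2.3, 10.3]
gripper_width: 0.0002
```

The lever is on the stop again, at the same TCP position (0.5866 both times) and about 12 N. I'll check that it holds steady and look once more.

```bash
python3 - <<'E'
from h import *
for i in range(5):
    a=viewer.snapshot('scene'); s=arm.get_state(); print(s['clock'],s['ee_pos'].round(4) if hasattr(s['ee_pos'],'round') else s['ee_pos'],np.round(s['contact_force'],1),np.abs(s['dq']).max())
cv2.imwrite('pics/s5.png',a[...,::-1])
E
```

```text
7.75 [0.5864 0.0748 0.1034] [-11.2   3.    9.9] 0.008855809919856414
7.8 [0.5864 0.0748 0.1034] [-11.6   2.2   8.6] 0.004765600952678355
7.85 [0.5864 0.0748 0.1034] [-10.8   2.5   9.7] 0.003899792688760553
7.9 [0.5864 0.0748 0.1034] [-11.8   2.3   9. ] 0.0023443525042746425
7.95 [0.5864 0.0748 0.1034] [-12.7   3.3   9.3] 0.0027468884322082608
```

View pics/s5.png

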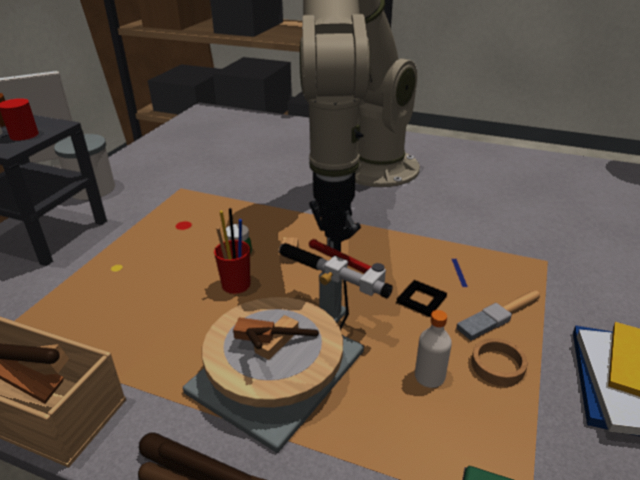

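The push is steady at about 12 N, with the lever ball at (314,243) as in the first press. No bystander has moved. I'm handing in.

```bash
python3 -c "
from rig import hand_in,arm
hand_in(); s=arm.get_state(); print(s['clock'],s['ee_pos'],s['contact_force'])"
```

```text
the job is handed in; nothing more can be done
the job is handed in; nothing more can be done
```

I pressed the lever against its stop twice with the outside of the shut fingers. I let it spring fully out in between, and handed in while still holding it on the stop. No verdict came back.

- **First press:** the lever stopped after about 0.25 rad of turn, within the given 0.17–0.33. I held it there about 0.7 s, mostly at 9–17 N. The highest force I read was about 26 N, just as it met the stop, below the 40 N limit.
- **Release:** the scene camera showed the ball end back at its starting pixel, with the fingers clear of the lever.
- **Second press:** the lever stopped at the same tool position (x = 0.5866 m). The push held steady at about 12 N sideways over the last 0.25 s I checked, with the arm at rest.
- **Surroundings:** in the final picture nothing else on the table had visibly moved, and the fingers were on the outer side of the lever, clear of the bar.

- **Unexplained upward force:** there was also a steady upward force of 9–10 N in both holds. I put it down to finger friction on the blade, but did not confirm that.
- **Screw contact not seen directly:** the gripper hid the lever from the wrist camera. Contact with the screw rests on the force jump and on the lever stopping at the same place twice. My camera estimate of the nose (x about -24 to -27 mm) was 5–8 mm off the roughly -32 mm implied by the travel, but the lever's travel had a few mm of error too.
- **No check after hand-in:** the final state read returned nothing, so my last confirmed reading is from just before.

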